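Open the lamp compartment of a spectrophotometer

ROBOT

A 7-joint arm with a two-finger parallel gripper is mounted at the origin on the work surface. World frame = base frame: x ahead of the robot, y to its left, z up, the work surface at z = 0. Lengths are in m, angles in rad, forces in N, time in s.
With the tool pointing down it reaches from about 0.35 to 0.9 m from the base axis. Payload 8.1 kg.
Tool frame: the origin (TCP) lies between the finger pads; the fingertips stand 14 mm ahead of it and the grasp point (between the pads) lies 5 mm behind it; z points along the fingers, y is the line along which they close (so a half turn about z gives the same grasp; the last joint's range is limited). The gripper opens to 85 mm and grips with 20 to 120 N. Pads are 22 mm wide; open, the fingers measure 114 mm over their backs; the gripper's body (76 mm by 85 mm) begins 54 mm behind the grasp point. The pads swing forward as they close: fully open they stand 13 mm farther back than shut.
Start: joints at [1.1, 0.434, 0.025, 1.573, -0.012, 1.134, -0.075], TCP at [0.225, -0.583, 0.245] pointing down, gripper open.
Joint ranges: [-2.62, 2.62], [-0.44, 2.09], [-1.27, 1.32], [0.08, 2.57], [-1.32, 4.46], [0.12, 2], [-2.74, 2.74]. Speed limits (rad/s): [2.22, 2.22, 3.01, 3.01, 3.14, 3.14, 3.14].

INTERFACE

Orientations are given as a unit quaternion [w, x, y, z].
In Python, from rig import bot, vision gives the robot as it stands.
- The arm moves only by the shell command python3 -m pendant 'ROWS'. ROWS is JSON, a list of rows, each a list of 7 numbers: the shift along the tool's x, y, z in m, then the turn, a rotation vector about the tool's x, y, z in degrees, then the finger opening in m, from 0 to 0.0854. In form: [[x, y, z, wx, wy, wz, hand], ...]. A call has 1 to 8 rows; each row is the pose to reach, as a shift and turn from the pose commanded when the call began, along the tool's axes at that moment; what a row does not reach only later rows make up. A row lasts 1/10 s, in which the tool goes at most 50 mm and 8.59 degrees, less where a joint would pass 70% of its speed; a pose out of reach is approached as far as the arm can. A call with a gripper value outside its range is refused whole. The fingers move at their own pace and stop on an object; the grip force is fixed at half the most. Time passes only in rows, so rows that repeat a pose let the fingers close. It gives the time, the measured TCP pose, the force, the opening and the grip force at its end, in the units of the state.
- bot.get_obs(): the state, without advancing time (a new reading comes with each control period).
- vision.snapshot(name): name is "scene" or "top"; returns a dict with "pixels" (400x640x3 uint8, red, green, blue), "z_map" (400x640 float32, m along the optical axis (not along the pixel's ray), 0 where there is no reading), "fx", "fy", "cx", "cy" (pixels), "R" (3x3) and "t" (3): a world point X has camera coordinates R X + t. Camera axes: x right, y down, z forward; pixel columns grow to the right and rows downward; lengths in m; the calibration is good to about 2 mm. A picture is of the moment at which its call begins.
- bot.sign_off(): hands the job in; it is judged then, once.
The state is a dict: "time": time; "joint_pos": joint angles; "joint_vel": joint speeds; "joint_efforts": joint torques, N m; "tool_pos": TCP position; "tool_rot": TCP orientation; "force": force on the tool from outside, world axes, zero at the start; "moment": the same for the moment, N m; "gripper_width": finger opening in m; "finger_force": force on a finger pad.
Only numpy, scipy, OpenCV 4.12 (cv2) and the standard library are available. Lean on these libraries where they do the work, as an engineer would, in place of code of your own. Each camera call takes 0.05 s, during which the arm holds its last target. There are 200 camera calls.

TASK

Open the lamp compartment of the spectrophotometer so that its lamp can be changed: press the blue snap tab down until the dark vented lamp cover springs free, let the tab go, then push the cover along its guide rails, away from the tab, until it has slid completely out of the rails and lies flat on top of the instrument. Only press and push: the cover is never lifted off the instrument top. Leave the other things on the bench and on the instrument where they stand.

Things in the scene. Friction and masses are not known exactly. Their poses are not given: they have to be found in the camera images.
- spectrophotometer: Bench spectrophotometer, white on a grey base, fixed; 360 mm deep (x), 420 wide (y). Origin: centre of its underside. x points from the sloping key panel (robot side) to its rear, y to its left. Its flat top, the deck, is 150 mm above the bench, from x = -120 to 172 mm, closed at the rear by a 9 mm lip. The lamp seat is in the deck's left half, centred on y = 80 mm; the pushed cover moves along x.
- tab (a joint): Blue snap tab, a rocker in front of the cover: 0 rad at rest, 0.30 fully in (hard stop). Level pivot along the instrument's y at x -86, y 80, z 153 mm. The front pad goes down, the rear pawl rises out of a slot in the cover. Past about 0.18 rad two spring pins shove the cover 18 mm back (+x) within 0.5 s: press that long. Full press: 5 to 9 N straight down, pad middle sinks 9 mm. Springs back.
- tab_pad (a point): Middle of the top of the tab's ribbed pad, where a finger presses; moves with the tab. At rest 26 mm in front of the pivot and 16 mm above the deck; the pad slopes a little, front end higher. It is 37 mm (x) by 34 mm (y); nothing within 50 mm of it stands higher except, behind, the cover's hood.
- cover: Dark grey lamp cover, 150 g: plate 100 (x) by 120 (y) by 4.5 mm, held under the rail lips and by the tab's pawl. On its rear half a vented hood 96 mm wide: upright front face up to 26 mm above the deck, back sloping to the plate's rear edge, so nothing to grip. Origin: centre of the plate's underside, seated at x -25, y 80, z 150 mm of the instrument, axes alike. Slides with 1 to 2 N.
- cover_push (a point): Middle of the hood's upright front face, 15 mm above the deck, 45 mm behind the plate's front edge: push here with the outside of the fingers. With the cover sprung free there are 45 mm between this face and the back of the tab, with only the flat 4.5 mm plate in front of the face.
- cover_front (a point): Middle of the front edge of the cover's plate (the edge next to the tab), at deck height, 50 mm in front of the cover's origin. The cover is out of the rails when this edge is beyond seat_end.
- seat_end (a point): On the deck midway between the rear ends of the guide rails, at x 20, y 80 mm of the instrument. The rails run along x from -79 to 20 mm, 137 mm over their outsides, 9 mm high, lips 5 mm over the cover's side edges. Between them the lamp opening, 57 x 84 mm. Behind this point the deck is flat and free for 152 mm.
- sample_lid (a point): Centre of the top of the black sample lid in the right front of the deck, 150 (x) by 145 mm (y), 20 mm above the deck. Fixed, not part of the job.
- cuvette_rack: Orange rack with clear cuvettes, 45 x 110 mm, 50 mm high, standing on the right rear of the deck. Origin: centre of its underside. Leave alone.
- lamp_carton: Small carton of the spare lamp, 50 x 50 x 70 mm, on the bench left of the instrument. Origin: centre of its underside. Leave alone.
- beaker: Glass beaker, 70 mm across, 95 mm high, on the bench left of the instrument. Origin: centre of its underside. Leave alone.
- reagent_bottle: Amber bottle with black cap, 64 mm across, 150 mm high, on the bench left of the instrument. Origin: centre of its underside. Leave alone.
- wash_bottle: White wash bottle with red spout, 60 mm across, 175 mm high, right of the instrument near its front. Origin: centre of its underside. Leave alone.
- tube_rack: Steel test tube rack with glass tubes, 170 x 75 mm, 120 mm high with the tubes, right of the instrument. Origin: centre of its underside. Leave alone.
- screwdriver: Screwdriver 170 mm long lying along x on the deck, left of the guide rails. Leave alone.
There are look-alikes about, which are no part of the job. There is more than one size of the cover; the one meant has the size given above.

How it is judged:
On the way, in this order (a step that is already met when the one before it is completed fails the run):
1. the snap tab is pressed in and the lamp cover springs free of it (value of joint tab above 0.12 rad and x of cover in the frame of spectrophotometer between -0.019 and 0.04 m), for 0.03 s.
2. the tab has been let go and the cover is pushed out of its rails along the deck (value of joint tab below 0.05 rad and x of cover_front in the frame of spectrophotometer above 0.021 m and z of cover in the frame of spectrophotometer below 0.158 m), for 0.1 s.
At the end, for the whole second after the job is handed in: The cover lies at rest and flat (0.06 rad, within 5 mm of deck height) on the instrument, front edge at least 1 mm past the rails' rear ends (seat_end), centre within 60 mm of the seat's centre line and not past x = 150 mm; the tab is back at rest (below 0.05 rad) (x of cover_front in the frame of spectrophotometer above 0.021 m and x of cover in the frame of spectrophotometer below 0.15 m and y of cover in the frame of spectrophotometer between 0.02 and 0.14 m and z of cover in the frame of spectrophotometer between 0.145 and 0.155 m and angle between cover's own z axis and vertical below 0.06 rad and linear speed of cover below 0.01 m/s and value of joint tab below 0.05 rad); the robot touches nothing.
It fails at once if the cover is lifted off the instrument top or tipped up (more than 10 mm or 0.2 rad) (z of cover in the frame of spectrophotometer above 0.16 m or angle between cover's own z axis and vertical above 0.2 rad).
It fails at once if a bystander is moved more than 15 mm (distance of any of cuvette_rack, lamp_carton, beaker, reagent_bottle, wash_bottle, tube_rack, screwdriver from where it was at the start of the episode above 0.015 m).
It also fails if it takes over 40 s, if anything falls off the work surface, if the arm or the gripper's body presses on something with over 40 N, if the wrist force passes 120 N, or if a joint passes its speed limit or range.

## Working session

There is one attempt and no reset: what is moved stays moved. The work goes in short steps, Python scripts to look and compute and a shell command to move; the robot and the scene stay as the last step left them, time stands still between calls to the robot, and variables do not carry over. Pictures are saved under pics/ and viewed, at most 10 in all, crops included, and the job is handed in when it is done.

```bash
mkdir -p pics
python3 - <<'E'
from rig import bot, vision
import cv2,numpy as np
o=bot.get_obs();print(o['time'],o['tool_pos'],o['tool_rot'],o['gripper_width'],o['force'])
for n in("scene","top"):
    s=vision.snapshot(n);np.savez(f"{n}0.npz",**s)
    cv2.imwrite(f"pics/{n}0.png",s["pixels"][:,:,::-1]); print(n,s['R'],s['t'])
E
```

```text
0.0 [ 0.22452982 -0.58277924  0.2445393 ] [-7.39376748e-04  9.83144151e-01  1.82830495e-01 -2.02008131e-04] 0.08560673621652727 [-1.14256237  0.0593292   0.4857356 ]
scene [[ 0.78686177  0.61710849  0.00506587]
 [ 0.45280413 -0.57174451 -0.68416127]
 [-0.41930535  0.54063419 -0.72931317]] [-0.365852   -0.17673317  1.402679  ]
top [[ 0.12631982 -0.9919852  -0.00294371]
 [-0.9717993  -0.12315258 -0.20109592]
 [ 0.19912165  0.02826309 -0.97956713]] [-0.09026236  0.51415621  1.33461338]
```

View pics/scene0.png

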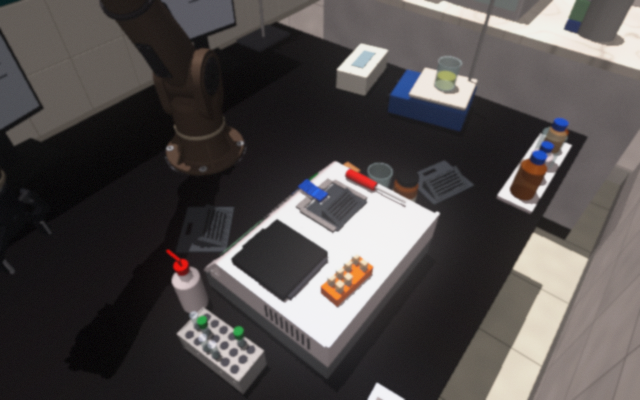

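View pics/top0.png

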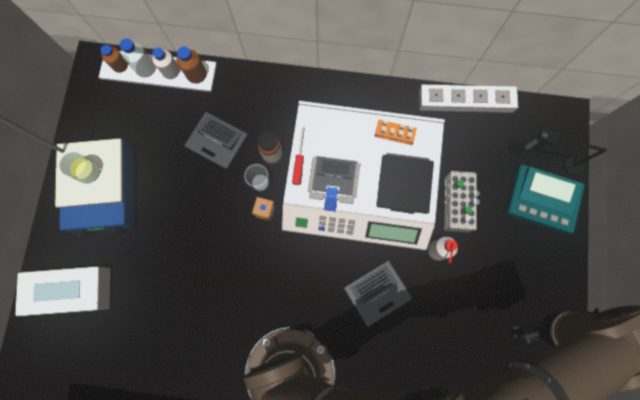

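The top view shows the instrument with the blue tab at about (332,197), the cover at (335,172) and the robot base at (290,365). The covers lying on the bench are look-alikes.

```bash
cat > h.py <<'E'
import numpy as np,cv2
def cloud(s):
    v,u=np.mgrid[0:400,0:640]; z=s['z_map']
    c=np.stack([(u-s['cx'])/s['fx']*z,(v-s['cy'])/s['fy']*z,z],-1)
    return (c-s['t'])@s['R']
E
python3 - <<'E'
from h import *
s=dict(np.load('top0.npz'));W=cloud(s);p=s['pixels'].astype(int)
box=np.zeros((400,640),bool);box[90:250,275:450]=1
deck=box&(abs(W[...,2]-.15)<.006)&(p.min(-1)>150)
r=cv2.minAreaRect(W[deck][:,:2].astype(np.float32));print('deck',r,cv2.boxPoints(r),np.median(W[deck][:,2]))
blue=box&(p[...,2]>p[...,0]+60)&(W[...,2]>.14)
b=W[blue];print('blue',blue.sum(),b.mean(0),b.min(0),b.max(0),cv2.minAreaRect(b[:,:2].astype(np.float32)))
for v,u in((197,332),(172,335),(183,405)):print(u,v,W[v,u])
c=s['pixels'][140:250,275:395,::-1];cv2.imwrite('pics/c1.png',cv2.resize(c,None,fx=5,fy=5,interpolation=cv2.INTER_CUBIC))
E
```

```text
deck ((0.6086482405662537, -0.14046703279018402), (0.42088329792022705, 0.31840232014656067), 89.21302032470703) [[ 0.4465717  -0.3487022 ]
 [ 0.76494396 -0.35307544]
 [ 0.7707248   0.06776813]
 [ 0.45235252  0.07214138]] 0.15039017150587392
blue 255 [ 0.49180694 -0.05957089  0.16416455] [ 0.45931207 -0.07496398  0.15755452] [ 0.52447118 -0.04365237  0.17367959] ((0.491900771856308, -0.05923273786902428), (0.06535418331623077, 0.031170418485999107), 1.1258031129837036)
332 197 [ 0.49641702 -0.06238083  0.16607103]
335 172 [ 0.56571678 -0.06208936  0.17365416]
405 183 [ 0.5605916  -0.25728118  0.16710869]
```

View pics/c1.png

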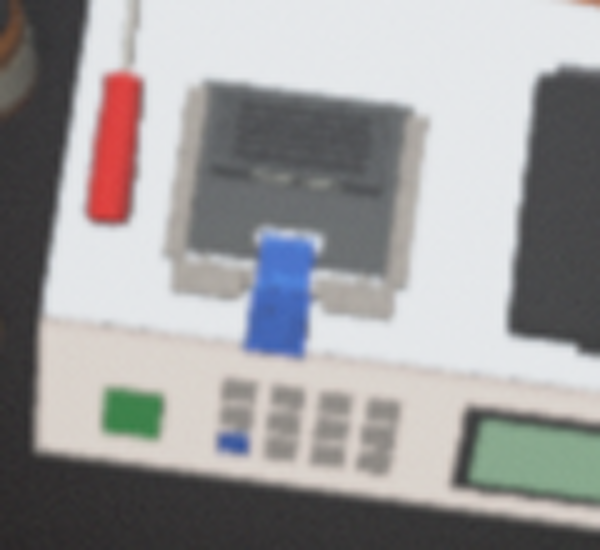

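The deck corners and the tab agree on an origin near (0.588, -0.140) with a yaw of about -0.8°. That puts the tab pad at about (0.477, -0.0585, 0.166). I'll set out with the fingers shut, passing well above the wash bottle.

```bash
python3 -m pendant '[[0.04,-0.0376,0,0,0,4,0],[0.08,-0.0752,0,0,0,8,0],[0.12,-0.1128,0,0,0,12,0],[0.16,-0.1504,0,0,0,16,0],[0.2,-0.188,0,0,0,20,0],[0.212,-0.199,0,0,0,22,0],[0.212,-0.199,0,0,0,22,0],[0.212,-0.199,0,0,0,22,0]]'
python3 - <<'E'
from rig import bot
import numpy as np
from scipy.spatial.transform import Rotation as R
o=bot.get_obs();q=o['tool_rot'];M=R.from_quat(np.roll(q,-1)).as_matrix()
print(o['tool_pos'],M.round(4),'shift',M.T@(np.array([.477,-.0585,.215])-o['tool_pos']))
E
```

```text
time: 0.9
tool_pos: [0.3513, -0.3207, 0.2453]
tool_rot: [0.0, 1.0, -0.007, -0.0]
force: [-1.4, -1.3, -0.2]
gripper_width: 0.0002
finger_force: 0.0
[ 0.35125283 -0.32068152  0.24530448] [[ 9.999e-01 -1.350e-02 -2.000e-04]
 [-1.350e-02 -9.999e-01 -1.000e-04]
 [-2.000e-04  1.000e-04 -1.000e+00]] shift [ 0.1221927  -0.26386245  0.03025577]
```

```bash
python3 -m pendant '[[0.02,-0.043,0.005,0,0,0,0],[0.04,-0.086,0.01,0,0,0,0],[0.06,-0.129,0.015,0,0,0,0],[0.08,-0.172,0.02,0,0,0,0],[0.1,-0.215,0.025,0,0,0,0],[0.122,-0.264,0.03,0,0,0,0],[0.122,-0.264,0.03,0,0,0,0],[0.122,-0.264,0.03,0,0,0,0]]'
python3 - <<'E'
from rig import bot,vision
from h import *
o=bot.get_obs();print(o['tool_pos'],o['force'],o['gripper_width'])
s=vision.snapshot('scene');W=cloud(s);p=s['pixels'].astype(int)
box=np.zeros((400,640),bool);box[150:250,270:400]=1
s0=dict(np.load('scene0.npz'));W0=cloud(s0);p0=s0['pixels'].astype(int)
b=W0[box&(p0[...,2]>p0[...,0]+60)&(W0[...,2]>.155)];print('blue scene',b.min(0),b.max(0),b.mean(0))
# hood: heights above 0.168 in cover area
w=W0[box];m=(w[:,2]>.168)&(w[:,2]<.182)&(w[:,0]>.53)&(w[:,0]<.64)&(abs(w[:,1]+.06)<.06);h=w[m];print('hood',np.percentile(h,[1,50,99],axis=0))
W1=cloud(dict(np.load('top0.npz')));w=W1[90:250,275:450].reshape(-1,3);m=(w[:,2]>.170)&(w[:,2]<.182)&(w[:,0]>.53)&(w[:,0]<.64)&(abs(w[:,1]+.06)<.06);print('hood top',np.percentile(w[m],[1,50,99],axis=0))
c=s['pixels'][140:250,250:400,::-1];cv2.imwrite('pics/c2.png',cv2.resize(c,None,fx=5,fy=5,interpolation=cv2.INTER_CUBIC))
E
```

```text
time: 1.7
tool_pos: [0.4776, -0.0596, 0.2148]
tool_rot: [0.0, 1.0, -0.007, -0.0]
force: [-0.2, -0.9, -0.8]
gripper_width: 0.0001
finger_force: 0.0
[ 0.4776419  -0.05955449  0.21482664] [-0.22958595 -0.91663395 -0.78516769] 9.474020283922151e-05
blue scene [ 0.4589855  -0.63361207  0.15559249] [ 0.95605127 -0.03818165  0.90393163] [ 0.49637013 -0.06259888  0.16806259]
hood [[ 0.55661188 -0.10742952  0.16820193]
 [ 0.56722873 -0.0625199   0.17242854]
 [ 0.58229997 -0.01234422  0.17704604]]
hood top [[ 0.55620028 -0.1067203   0.17012587]
 [ 0.5654207  -0.06208936  0.17381376]
 [ 0.58161456 -0.01336317  0.18062995]]
```

View pics/c2.png

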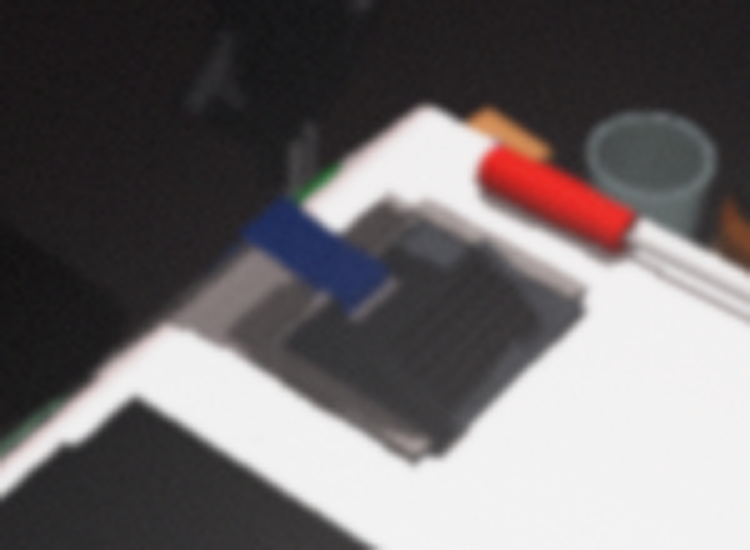

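The fingertip hangs over the tab pad (crop ~(300,165), pad ~(290,230)). The measured hood front at x = 0.557 fits the model. Next I'll press.

```bash
python3 -m pendant '[[0,0,0.02,0,0,0,0],[0,0,0.03,0,0,0,0],[0,0,0.036,0,0,0,0],[0,0,0.039,0,0,0,0],[0,0,0.042,0,0,0,0],[0,0,0.043,0,0,0,0],[0,0,0.043,0,0,0,0],[0,0,0.043,0,0,0,0]]'
cat > look.py <<'E'
from rig import bot,vision
from h import *
s=vision.snapshot('scene');W=cloud(s)
w=W[150:250,270:440].reshape(-1,3);m=(w[:,2]>.168)&(w[:,2]<.178)&(w[:,0]>.54)&(w[:,0]<.75)&(abs(w[:,1]+.06)<.06);print('hood',np.percentile(w[m],[1,50,99],axis=0))
o=bot.get_obs();print(o['tool_pos'],o['force'],o['time'])
E
python3 look.py
```

```text
time: 2.55
tool_pos: [0.4759, -0.0606, 0.1731]
tool_rot: [0.001, 1.0, -0.009, -0.001]
force: [-9.1, -2.8, 13.2]
gripper_width: 0.0002
finger_force: 7.4
hood [[ 0.57449989 -0.10756083  0.16824153]
 [ 0.58506485 -0.06185177  0.17215986]
 [ 0.59852539 -0.01279624  0.17726181]]
[ 0.47590754 -0.06058745  0.17312015] [-9.5736077  -1.5553227  13.49763359] 2.6
```

The cover has sprung 18 mm, from 0.557 to 0.575. Now I'll release the tab, rise over it, move forward and come down in the gap.

```bash
python3 -m pendant '[[0,0,-0.02,0,0,0,0],[0,0,-0.045,0,0,0,0],[0.04,0,-0.045,0,0,0,0],[0.075,0,-0.045,0,0,0,0],[0.075,0,-0.045,0,0,0,0],[0.075,0,-0.02,0,0,0,0],[0.075,0,-0.003,0,0,0,0],[0.075,0,-0.003,0,0,0,0]]'; python3 look.py
```

```text
time: 3.4
tool_pos: [0.5505, -0.0609, 0.1734]
tool_rot: [-0.0, 1.0, -0.008, -0.002]
force: [-0.0, 0.9, -0.5]
gripper_width: -0.0001
finger_force: 0.0
hood [[ 0.54662969 -0.10700838  0.16823489]
 [ 0.58409779 -0.06506295  0.17224975]
 [ 0.60048644 -0.01196607  0.17710757]]
[ 0.5513457  -0.0608568   0.17477324] [ 0.33146584 -0.18481631  0.36159824] 3.45
```

```bash
python3 -m pendant '[[0.008,0,0,0,0,0,0],[0.016,0,0,0,0,0,0],[0.026,0,0,0,0,0,0],[0.038,0,0,0,0,0,0],[0.05,0,0,0,0,0,0],[0.062,0,0,0,0,0,0],[0.07,0,0,0,0,0,0],[0.074,0,0,0,0,0,0]]'; python3 look.py
```

```text
time: 4.25
tool_pos: [0.6273, -0.0617, 0.1752]
tool_rot: [-0.0, 1.0, -0.008, 0.0]
force: [-1.6, -0.5, 1.5]
gripper_width: -0.0001
finger_force: 0.9
hood [[ 0.62487865 -0.10834066  0.16808624]
 [ 0.64815463 -0.06659203  0.17234223]
 [ 0.6645294  -0.01311129  0.17734297]]
[ 0.62746607 -0.06167682  0.17516098] [0.1353304  0.06118543 0.36963679] 4.3
```

```bash
python3 -m pendant '[[0.008,0,0,0,0,0,0],[0.016,0,0,0,0,0,0],[0.022,0,0,0,0,0,0],[0.027,0,0,0,0,0,0],[0.031,0,0,0,0,0,0],[0.033,0,0,0,0,0,0],[0.033,0,0,0,0,0,0]]'
python3 -m pendant '[[-0.006,0,0,0,0,0,0],[-0.012,0,0,0,0,0,0],[-0.012,0,-0.04,0,0,0,0],[-0.012,0,-0.08,0,0,0,0],[-0.05,0,-0.12,0,0,0,0],[-0.1,0,-0.13,0,0,0,0],[-0.15,0,-0.13,0,0,0,0],[-0.15,0,-0.13,0,0,0,0]]'; python3 look.py
python3 - <<'E'
from rig import vision
from h import *
s=vision.snapshot('scene');W=cloud(s)
t=W[150:260,270:440];p=s['pixels'][150:260,270:440].astype(int)
m=(p.max(-1)<130)&(t[...,2]>.147)&(t[...,2]<.18)&(t[...,0]>.56)&(t[...,0]<.76)&(abs(t[...,1]+.06)<.075)
r=cv2.minAreaRect(t[m][:,:2].astype(np.float32));print(r,np.percentile(t[m],[1,99],axis=0))
c=s['pixels'][130:260,250:450,::-1];cv2.imwrite('pics/c3.png',cv2.resize(c,None,fx=4,fy=4,interpolation=cv2.INTER_CUBIC))
E
```

```text
time: 5.0
tool_pos: [0.6596, -0.0623, 0.1753]
tool_rot: [0.0, 1.0, -0.008, 0.0]
force: [-0.3, -0.2, 0.2]
gripper_width: 0.0001
finger_force: 0.0
time: 5.8
tool_pos: [0.5031, -0.06, 0.3056]
tool_rot: [0.001, 1.0, -0.008, -0.001]
force: [1.2, 0.5, -0.1]
gripper_width: -0.0
finger_force: 0.0
hood [[ 0.67051543 -0.10915176  0.16805867]
 [ 0.6813869  -0.06495386  0.17211824]
 [ 0.69567421 -0.0132915   0.17764273]]
[ 0.50533895 -0.0600719   0.30594709] [-0.43759105  0.55953535 -0.5007669 ] 5.85
((0.6436547040939331, -0.06584034860134125), (0.12686780095100403, 0.1667957305908203), 89.85880279541016) [[ 0.56542457 -0.1271757   0.14797939]
 [ 0.72523939 -0.0059399   0.17646833]]
```

View pics/c3.png

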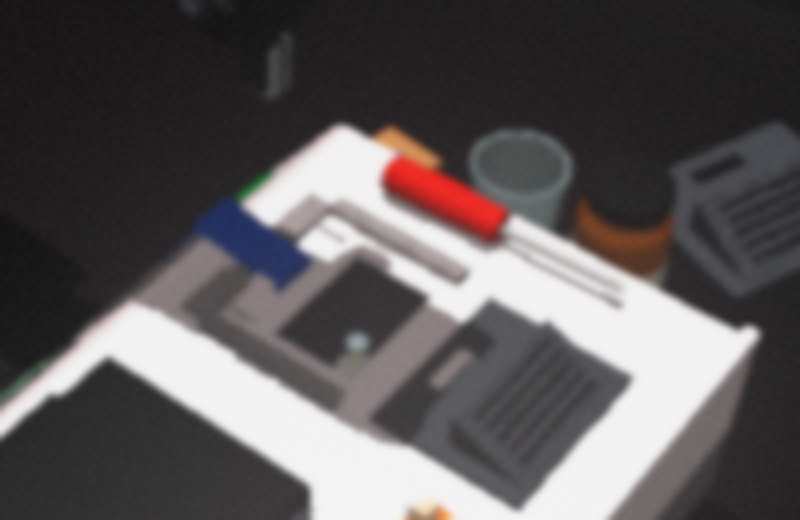

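The crop shows the cover flat on the deck behind the rails: its front edge is at about (440,340), and the left rail ends at about (460,275). Its front edge measures x ≈ 0.626 against 0.608 for the rail ends. The tab is back up, and the robot is clear.

```bash
python3 -c "
from rig import bot
print(bot.sign_off())"
```

```text
the job is handed in; nothing more can be done
None
```

I pressed the tab until the cover sprang free, let the tab spring back, and pushed the cover out; it lies flat on the deck about 17 mm past the rail ends. The job is handed in, but the sign-off returned no verdict.

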